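Shut a chassis cover and lock its quarter-turn fastener

ROBOT

A 7-joint arm with a two-finger parallel gripper is mounted at the origin on a cart in front of the work surface, level with it; the furniture and walls round the work are solid. World frame = base frame: x ahead of the robot, y to its left, z up, the work surface at z = 0. Lengths are in m, angles in rad, forces in N, time in s.
With the tool pointing down it reaches from about 0.4 to 0.85 m from the base axis. Payload 10.4 kg.
Tool frame: the origin (TCP) lies midway between the tips of the shut fingers; the grasp point (between the pads) lies 19 mm behind it (env.hold_point_z is the distance from the TCP to the grasp point, in m); z points along the fingers, y is the line along which they close (so a half turn about z gives the same grasp; the last joint's range is limited). The gripper opens to 87 mm and grips with 3 to 60 N. Pads are 19 mm wide; open, the fingers measure 117 mm over their backs; the gripper's body (75 mm by 190 mm) begins 51 mm behind the grasp point.
Start: joints at [1.097, 0.332, -0.065, 1.46, 0.022, 1.35, -0.088], TCP at [0.272, -0.563, 0.223] pointing down, gripper open.
Joint ranges: [-2.6, 2.6], [-0.5, 2.12], [-1.47, 1.34], [0.16, 2.42], [-1.27, 4.41], [0.06, 2.06], [-2.6, 2.6]. Speed limits (rad/s): [2.22, 2.22, 2.79, 2.79, 3.14, 3.14, 3.14].

INTERFACE

Orientations are given as a 3x3 rotation matrix whose columns are the frame's x, y, z axes.
In Python, from bench import sensors, cams, job, env gives the robot as it stands. The module is installed in compiled form; this text tells all that it offers.
- The arm moves only by the tool drive_tool, never from a script. Its argument "commands" is text: rows parted by semicolons, each of 6 numbers parted by spaces: the shift along the tool's x, y, z in m, then the turn, a rotation vector about the tool's x, y, z in rad. In form: x y z rx ry rz; .... A call has 1 to 8 rows; each row shifts and turns the commanded pose from where the row before left it, along the tool's axes as they then stand; what a row does not reach is not made up. A row lasts 1/10 s, in which the tool goes at most 50 mm and 8.59 degrees, less where a joint would pass 70% of its speed; a pose out of reach is approached as far as the arm can. A call is refused whole if a number of a shift passes 0.05 or a number of a turn 0.15, either way. A call with a gripper value outside its range is refused whole. "hand" is the closure in counts, from 0 (fully open) to 255 (shut), set as the call begins (left out, the last holds). The fingers move at their own pace and stop on an object; the grip force is fixed at half the most. Time passes only in rows, so rows that do not move let the fingers close. It gives the time, the measured TCP pose, the force, the opening and the grip force at its end, in the units of the state.
- sensors.get_state(): the state, without advancing time (a new reading comes with each control period).
- cams.camera(name): name is "scene" or "top" or "wrist"; returns a dict with "frame" (384x512x3 uint8, red, green, blue), "range_z" (384x512 float32, m along the optical axis (not along the pixel's ray), 0 where there is no reading), "vertical_fov" (degrees; the focal length in pixels is half the picture's height over the tangent of half this angle, whatever the lens; pixels are square), "cx", "cy" (the principal point, pixels), "k1" (the pictures are not rectified: a ray, as slopes to the right and down, at radius r is drawn at 1 + k1 r^2 times it, then the intrinsics apply), "extrinsics" (4x4, takes a point from world to camera coordinates); the wrist camera has in their place "T_tool_cam" (4x4, takes a point from camera to tool coordinates, whose origin is the TCP and whose axes are the flange's). Camera axes: x right, y down, z forward; pixel columns grow to the right and rows downward; lengths in m; the calibration is good to about 2 mm. A picture is of the moment at which its call begins: read the wrist's pose just before it.
- job.finish_job(): hands the job in; it is judged then, once.
The state is a dict: "time_s": time; "qpos": joint angles; "dq": joint speeds; "effort": joint torques, N m; "eef_pos": TCP position; "orientation": TCP orientation; "ft_force": force on the tool from outside, world axes, zero at the start; "ft_torque": the same for the moment, N m; "grip_width": finger opening in m; "grip_force": force on a finger pad.
Only numpy, scipy, OpenCV 4.12 (cv2) and the standard library are available. Lean on these libraries where they do the work, as an engineer would, in place of code of your own. Each camera call takes 0.05 s, during which the arm holds its last target. There are 200 camera calls.

TASK

Press the raised cover of the chassis fully shut with a fingertip. Then set a fingertip in the slot of the round quarter-turn fastener on the cover and turn it clockwise, as far as it goes, so that the cover is locked. Only push: do not lift the cover any higher, and leave the other things on the bench where they are.

Things in the scene. Friction and masses are not known exactly. Their poses are not given: they have to be found in the camera images.
- unit: the work: an open-topped, zinc-plated electronics chassis, 230 (x) x 308 (y) x 100 mm, fixed to the bench. Origin at the centre of its underside; its x axis points from the wall with the connectors (near side, towards the robot) to the cover's hinge (far side); it is turned by up to 0.3 rad either way.
- cover (a joint): angle of the chassis's hinged top cover, a grey sheet 218 x 308 mm, 4 mm thick: 0 = shut flat (top face 104.5 mm above the bench), grows as the near edge rises; starts 0.3 to 0.5. Hinge along the far edge; it is stiff, so the cover stays where it is left. Shutting takes about 3 to 5 N pressed down at cover_push, up to a firm stop at 0.
- cover_push (a point): a point on the top face of the cover on its left part (105 mm left of the fastener's centre line), 170 mm from the hinge line, moving with the cover; a bare flat place good for pressing down. It rises as the cover opens.
- cover_hinge (a point): middle of the hinge line, level with the cover's top face; its x axis tilts with the cover and points away from the cover's near edge, its y axis runs along the hinge.
- fastener (a joint): angle of the quarter-turn fastener on the cover: 0 = unlocked (slot parallel to the hinge), 1.571 = locked, at a firm stop (slot points at the hinge); grows clockwise seen from above; starts 0 to 0.3. Light friction (under 0.25 N m); stays where left. Its cam, under the cover, catches a keeper only with the cover shut; turned over 0.6 it hits the keeper as the cover shuts.
- fastener_slot (a point): centre of the fastener, on its axis, on the slot's floor (3 mm above the cover). A round metal knob 96 mm across in a fixed plain ring (inside 100, outside 108 mm); both end 13 mm above this point. The straight slot, 40 mm wide, 13 mm deep, crosses the knob through its centre: 96 mm long, ends closed by the ring. y axis along the slot, x across. 157 mm from the hinge line, midway along the cover.
- bin: bystander, to be left alone: a small black open-fronted bin of screws, 100x68x45 mm. Origin at the centre of its underside.
- reel: bystander, to be left alone: a red wire reel with black flanges standing upright, 60 mm across, 50 mm high. Origin at the centre of its underside.
- driver: bystander, to be left alone: a screwdriver with orange handle lying near to far, right of the chassis, 26x192x25 mm. Origin at the centre of its underside.
- dish: bystander, to be left alone: a grey round dish of small hardware, 67 mm across, 24 mm high. Origin at the centre of its underside.
- cutters: bystander, to be left alone: side cutters with red handles lying flat, 50x131x13 mm. Origin at the centre of its underside.
- bottle: bystander, to be left alone: a small blue squeeze bottle with white nozzle standing upright, 44 mm across, 120 mm high. Origin at the centre of its underside.
- meter: bystander, to be left alone: a yellow multimeter lying flat, 140x72x43 mm. Origin at the centre of its underside.

How it is judged:
On the way, in this order (a step that is already met when the one before it is completed fails the run):
1. the cover is pressed shut while the fastener is still unlocked (value of joint cover below 0.03 rad and value of joint fastener below 0.7 rad), for 0.2 s.
2. a finger in the slot turns the fastener, with the cover shut (contact force between the fingers and fastener above 0.3 N and value of joint fastener above 1.1 rad and value of joint cover below 0.02 rad), for 0.05 s.
At the end, for the whole second after the job is handed in: The cover is shut (within 0.015 rad, about 3 mm at its near edge), the fastener is turned to its locked stop (beyond 1.45 of 1.571 rad), and everything is at rest (value of joint cover below 0.015 rad and value of joint fastener above 1.45 rad and linear speed of each of bin, reel, driver, dish, cutters, bottle, meter below 0.02 m/s); the robot touches nothing.
It fails at once if the cover is lifted beyond 0.6 rad (value of joint cover above 0.6 rad).
It fails at once if the fastener is turned to locked while the cover stands open (value of joint fastener above 1 rad and value of joint cover above 0.05 rad).
It fails at once if a bystander is moved by more than 30 mm (distance of any of bin, reel, driver, dish, cutters, bottle, meter from where it was at the start of the episode above 0.03 m).
It fails at once if a bystander is lifted (height (world z) of any of bin, reel, driver, dish, cutters, bottle, meter above 0.02 m).
It also fails if it takes over 48 s, if anything falls off the work surface, if the arm or the gripper's body presses on something with over 40 N, if the wrist force passes 120 N, or if a joint passes its speed limit or range.

## Working session

There is one attempt and no reset: what is moved stays moved. The work goes in short steps, Python scripts to look and compute and a tool call to move; the robot and the scene stay as the last step left them, time stands still between calls to the robot, and variables do not carry over. Pictures are saved under pics/ and viewed, at most 10 in all, crops included, and the job is handed in when it is done.

Besides the shell and the picture viewer there is one more tool, called in YAML: its name, and indented under it one key for each argument. drive_tool: Moves the arm, as the interface text tells. Its arguments: {"type":"object","properties":{"commands":{"type":"string"},"hand":{"type":"number"}},"required":["commands"]}

```bash
mkdir -p pics
cat > h.py <<'E'
import numpy as np, cv2
from bench import sensors, cams, job, env
def cloud(n):
    s=sensors.get_state(); c=cams.camera(n); im=c["frame"]; d=c["range_z"]
    H,W=d.shape; f=H/2/np.tan(np.radians(c["vertical_fov"])/2)
    K=np.array([[f,0,c["cx"]],[0,f,c["cy"]],[0,0,1.]])
    u,v=np.meshgrid(np.arange(W),np.arange(H))
    p=cv2.undistortPoints(np.stack([u,v],-1).reshape(-1,1,2).astype(float),K,np.array([c["k1"],0,0,0.])).reshape(H,W,2)
    P=np.concatenate([p*d[...,None],d[...,None]],-1)
    if n=="wrist":
        T=np.eye(4);T[:3,:3]=np.array(s["orientation"]).reshape(3,3);T[:3,3]=s["eef_pos"];T=T@c["T_tool_cam"]
    else: T=np.linalg.inv(c["extrinsics"])
    Wd=P@T[:3,:3].T+T[:3,3]; Wd[d<=0]=np.nan
    return im,Wd,s
def save(n,im): cv2.imwrite("pics/"+n,im[...,::-1])
E
python3 - <<'E'
from h import *
for n in("top","scene"):
    im,W,s=cloud(n); save(n+"0.png",im); np.save(n+"0.npy",W)
print({k:np.round(v,3) for k,v in s.items()}, env.hold_point_z)
E
```

```text
{'time_s': np.float64(0.05), 'qpos': array([ 1.097,  0.333, -0.065,  1.461,  0.022,  1.35 , -0.088]), 'dq': array([-0.001, -0.002,  0.001, -0.002, -0.002, -0.   ,  0.   ]), 'effort': array([ 2.0000e-03, -6.2517e+01,  2.5000e-02, -3.9114e+01, -6.2000e-02,
        3.7000e-02,  0.0000e+00]), 'eef_pos': array([ 0.272, -0.562,  0.222]), 'orientation': array([[ 0.9  ,  0.436, -0.001],
       [ 0.436, -0.9  ,  0.001],
       [-0.   , -0.001, -1.   ]]), 'ft_force': array([ 0.815,  0.612, -0.508]), 'ft_torque': array([-0.014, -0.017, -0.05 ]), 'grip_force': np.float64(0.0), 'grip_width': np.float64(0.087)} 0.0187
```

View pics/top0.png

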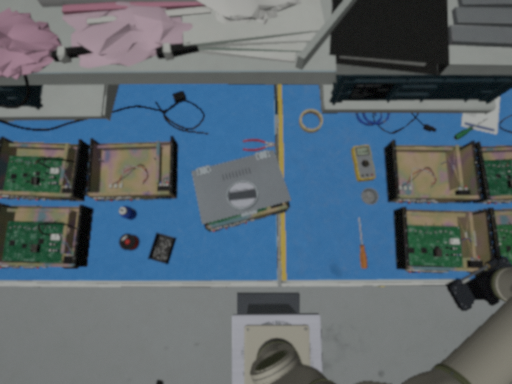

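View pics/scene0.png

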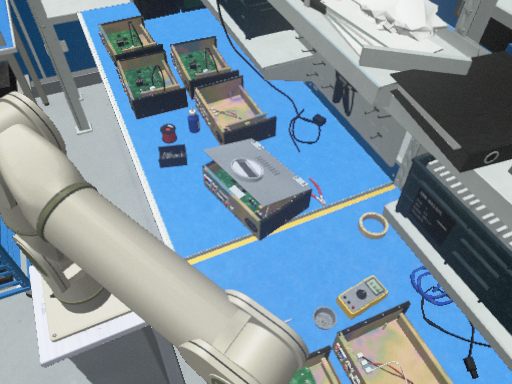

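The top view shows the raised cover at about (240,190) with the knob at (242,195), its slot roughly left-right. The arm is at the right (480,290). Next I fit the cover plane and the knob.

Run:
```python
from h import *
W=np.load("top0.npy"); im=cv2.imread("pics/top0.png")
m=np.zeros(W.shape[:2],bool); m[145:232,185:295]=True
m&=(W[...,2]>0.09)&(W[...,2]<0.25)
P=W[m]; print(len(P),P.min(0),P.max(0))
# ransac plane
rng=np.random.default_rng(0);best=0
for _ in range(500):
    a,b,c=P[rng.choice(len(P),3,False)];n=np.cross(b-a,c-a);n/=np.linalg.norm(n)+1e-12
    k=abs((P-a)@n)<.003
    if k.sum()>best:best=k.sum();K=k
Q=P[K];c=Q.mean(0);n=np.linalg.svd(Q-c)[2][2];n*=np.sign(n[2])
print("inl",best,"n",n,"tilt",np.arccos(n[2]),"yaw",np.arctan2(-n[1],-n[0]))
yaw=np.arctan2(-n[1],-n[0])
pxy=cv2.minAreaRect(Q[:,:2].astype(np.float32)); print(pxy, cv2.boxPoints(pxy))
h=(W-c)@n
kn=m&(h>.012)&(h<.022); print("knob",kn.sum(),W[kn].mean(0),(W[kn].max(0)+W[kn].min(0))/2)
print("heights",np.histogram(h[m],bins=np.arange(-.02,.03,.004)))
save("c.png",cv2.resize(im[145:235,185:295,::-1],None,fx=6,fy=6,interpolation=cv2.INTER_CUBIC))
# heights of bystanders region (points z>0.0 between)
for nm,(u,v) in dict(bottle=(127,212),cut=(257,146),reel=(129,242),meter=(364,163)).items(): print(nm,W[v,u])
```

```text
5183 [ 0.45005017 -0.04604403  0.09011285] [0.73809734 0.30663215 0.18652514]
inl 3591 n [0.30408697 0.08095802 0.94919804] tilt 0.32011880806573895 yaw -2.881395070848954
((0.6014797687530518, 0.13065458834171295), (0.21353553235530853, 0.30795782804489136), 14.829872131347656) [[ 0.45885754  0.2521773 ]
 [ 0.5376793  -0.04552249]
 [ 0.744102    0.00913188]
 [ 0.6652802   0.30683166]]
knob 392 [0.55762884 0.11933429 0.16840706] [0.55876689 0.11920839 0.16720034]
heights (array([   0,    0,    0,  131, 2152, 1904,  171,   60,  241,  148,    3,
          0]), array([-0.02 , -0.016, -0.012, -0.008, -0.004,  0.   ,  0.004,  0.008,
        0.012,  0.016,  0.02 ,  0.024,  0.028]))
bottle [0.51491836 0.53671061 0.07699428]
cut [0.7868973  0.06496097 0.00454298]
reel [0.40927213 0.53177367 0.05007871]
meter [ 0.70466762 -0.34376534  0.03849231]
```

View pics/c.png

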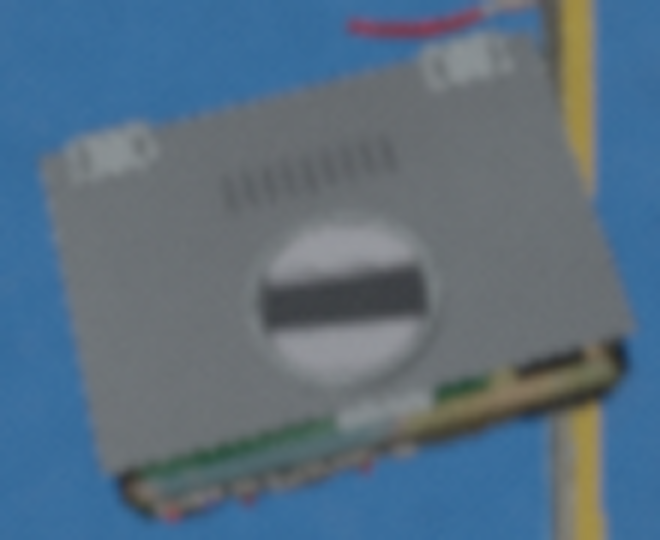

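The fit gives hinge mid ≈ (0.702, 0.157), unit yaw ≈ 0.26 and cover angle ≈ 0.32, and the sizes agree with those given. The slot is ≈ 0.17 rad clockwise of the hinge line. I'm setting out for the press point with the fingers shut.

drive_tool:
  commands: "0.028 -0.010 -0.02 0 0 0;0.028 -0.03 -0.01 0 0 0;0.028 -0.03 0 0 0 0;0.028 -0.03 0 0 0 0;0.028 -0.03 0 0 0 0;0.028 -0.03 0 0 0 0;0.028 -0.03 0 0 0 0;0.028 -0.03 0 0 0 0"
  hand: 255

```text
time_s: 0.9
eef_pos: [0.3781, -0.2652, 0.2523]
orientation: [[0.9, 0.436, -0.0], [0.436, -0.9, -0.0], [-0.0, -0.0, -1.0]]
ft_force: [-0.4, -0.8, 0.3]
grip_width: 0.031
grip_force: 0.0
```

drive_tool:
  commands: "0.028 -0.03 0 0 0 0;0.028 -0.03 0 0 0 0;0.028 -0.03 0 0 0 0;0.028 -0.03 0 0 0 0;0.028 -0.03 0 0 0 0;0.028 -0.03 0 0 0 0;0.028 -0.03 0 0 0 0;0.028 -0.03 0 0 0 0"

```text
time_s: 1.7
eef_pos: [0.4752, 0.0482, 0.2525]
orientation: [[0.9, 0.435, 0.0], [0.435, -0.9, -0.0], [-0.0, 0.0, -1.0]]
ft_force: [0.6, -1.2, -0.5]
grip_width: 0.0007
grip_force: 0.0
```

drive_tool:
  commands: "0.028 -0.03 0 0 0 0;0.028 -0.03 0 0 0 0;0.028 -0.03 0 0 0 0;0 0 0 0 0 0"

```text
time_s: 2.1
eef_pos: [0.511, 0.17, 0.252]
orientation: [[0.897, 0.442, -0.001], [0.442, -0.897, 0.003], [0.0, -0.003, -1.0]]
ft_force: [-0.3, -1.5, -0.2]
grip_width: 0.0006
grip_force: 0.0
```

drive_tool:
  commands: "0 0 0 0 0 -0.146;0 0 0 0 0 -0.146;0 0 0 0 0 -0.146;0 0 0 0 0 -0.146;0 0 0 0 0 -0.146;0 0 0 0 0 -0.146;0 0 0 0 0 -0.146;0 0 0 0 0 -0.146"

```text
time_s: 2.9
eef_pos: [0.5114, 0.1637, 0.2522]
orientation: [[-0.054, 0.999, -0.0], [0.999, 0.054, -0.001], [-0.001, -0.0, -1.0]]
ft_force: [-0.0, 0.4, -0.4]
grip_width: 0.0002
grip_force: 0.0
```

drive_tool:
  commands: "0 0 0 0 0 -0.146;0 0 0 0 0 -0.146;0 0 0 0 0 -0.146;0 0 0 0 0 -0.146;0 0 0 0 0 -0.146;0 0 0 0 0 -0.146;0 0 0 0 0 -0.146;0 0 0 0 0 -0.146"

```text
time_s: 3.7
eef_pos: [0.5114, 0.1636, 0.2522]
orientation: [[-0.94, 0.342, -0.0], [0.342, 0.94, -0.001], [0.0, -0.001, -1.0]]
ft_force: [-0.6, -1.0, -1.1]
grip_width: 0.0002
grip_force: 0.0
```

drive_tool:
  commands: "0 0 0 0 0 -0.146;0 0 0 0 0 -0.146;0 0 0 0 0 -0.146;0 0 0 0 0 0"

```text
time_s: 4.1
eef_pos: [0.5114, 0.1636, 0.2521]
orientation: [[-0.996, -0.085, -0.001], [-0.085, 0.996, -0.0], [0.001, -0.0, -1.0]]
ft_force: [-0.1, 0.1, 0.8]
grip_width: 0.0
grip_force: 0.0
```

Run:
```python
from h import *
im,W,s=cloud("wrist"); save("w1.png",im); np.save("w1.npy",W)
print(s["qpos"],s["eef_pos"],s["orientation"])
```

```text
[ 0.59075407  0.31415584 -1.17547471  1.60480953  0.29249536  1.41971886
  1.0437293 ] [0.51144335 0.16361237 0.25213489] [[-9.96386876e-01 -8.49273505e-02 -7.33555018e-04]
 [-8.49271384e-02  9.96387114e-01 -3.15614614e-04]
 [ 7.57709081e-04 -2.52175531e-04 -9.99999681e-01]]
```

View pics/w1.png

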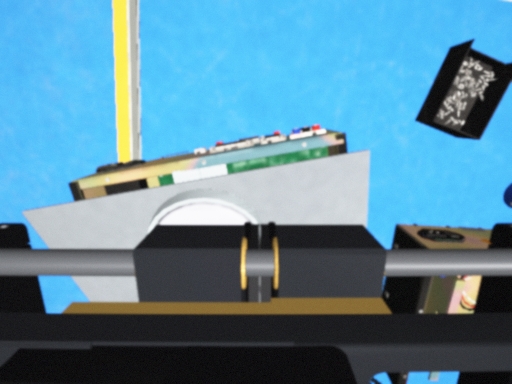

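The wrist view shows the cover's near edge at about rows 150–210, with the knob behind the fingers at about (205,210). Moving to the press point, then down.

drive_tool:
  commands: "-0.004 0.018 0 0 0 0;-0.004 0.018 0 0 0 0;-0.004 0.017 0 0 0 0;0 0 0.03 0 0 0;0 0 0.03 0 0 0;0 0 0.015 0 0 0;0 0 0 0 0 0"

```text
time_s: 4.85
eef_pos: [0.5183, 0.2172, 0.1758]
orientation: [[-0.997, -0.081, -0.003], [-0.081, 0.997, -0.001], [0.003, -0.001, -1.0]]
ft_force: [0.1, 0.7, 0.7]
grip_width: 0.0003
grip_force: 0.0
```

Run:
```python
from h import *
s=sensors.get_state(); print(s["qpos"],s["eef_pos"],s["ft_force"])
```

```text
[ 0.40928829  0.44339357 -1.11490194  1.64856699  0.409031    1.31238086
  0.87559381] [0.51827144 0.21720632 0.17582914] [0.08037507 0.71049359 0.71639862]
```

drive_tool:
  commands: "0 0 0.01 0 0 0;0 0 0.01 0 0 0;0 0 0.01 0 0 0;0 0 0.01 0 0 0"

```text
time_s: 5.25
eef_pos: [0.5192, 0.2182, 0.1373]
orientation: [[-0.997, -0.083, 0.001], [-0.083, 0.997, -0.0], [-0.001, -0.0, -1.0]]
ft_force: [-1.3, -0.5, 4.4]
grip_width: 0.0005
grip_force: 2.1
```

drive_tool:
  commands: "0 0 0.008 0 0 0;0 0 0.008 0 0 0;0 0 0.008 0 0 0;0 0 0.004 0 0 0"

```text
time_s: 5.65
eef_pos: [0.5188, 0.218, 0.1086]
orientation: [[-0.997, -0.083, -0.001], [-0.083, 0.997, -0.0], [0.001, -0.0, -1.0]]
ft_force: [-1.7, -0.5, 4.1]
grip_width: 0.0003
grip_force: 1.7
```

drive_tool:
  commands: "0 0 0.002 0 0 0;0 0 0.002 0 0 0;0 0 0 0 0 0"

```text
time_s: 5.95
eef_pos: [0.5193, 0.2181, 0.1054]
orientation: [[-0.997, -0.083, 0.0], [-0.083, 0.997, 0.0], [-0.0, 0.0, -1.0]]
ft_force: [-0.1, -0.1, 0.1]
grip_width: 0.0005
grip_force: 0.0
```

drive_tool:
  commands: "0 0 0.001 0 0 0;0 0 0.001 0 0 0;0 0 0.001 0 0 0;0 0 0 0 0 0;0 0 0 0 0 0"

```text
time_s: 6.45
eef_pos: [0.5195, 0.2181, 0.1048]
orientation: [[-0.997, -0.083, 0.002], [-0.083, 0.997, -0.001], [-0.001, -0.001, -1.0]]
ft_force: [-9.6, -6.5, 24.8]
grip_width: 0.0005
grip_force: 12.5
```

Firm stop reached at z = 0.1048 with 25 N, so the cover is shut. Next I lift, open the fingers to about 50 mm and look at the knob.

drive_tool:
  commands: "0 0 -0.02 0 0 0;0 0 -0.04 0 0 0;0 0 -0.04 0 0 0;0 0 -0.03 0 0 0;-0.035 -0.03 0 0 0 0;-0.035 -0.03 0 0 0 0;-0.035 -0.028 0 0 0 0;0 0 0 0 0 0"
  hand: 108

```text
time_s: 7.25
eef_pos: [0.6355, 0.1327, 0.2308]
orientation: [[-0.997, -0.074, -0.0], [-0.074, 0.997, -0.001], [0.0, -0.001, -1.0]]
ft_force: [-0.9, -0.1, -0.3]
grip_width: 0.0491
grip_force: 0.0
```

Run:
```python
from h import *
im,W,s=cloud("wrist"); save("w2.png",im); np.save("w2.npy",W)
print(s["qpos"],s["eef_pos"],s["grip_width"])
```

```text
[ 0.40899817  0.58066635 -1.0313918   1.33726667  0.49297889  1.4908773
  1.06112027] [0.63554124 0.13270687 0.23082459] 0.04913652577018717
```

View pics/w2.png

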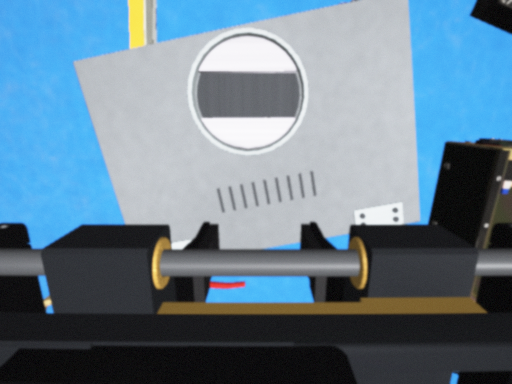

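The wrist view shows the shut cover with the whole knob at (248,92) and its slot at rows 72–117, nearly parallel to the tool's y axis. Measuring it.

Run:
```python
from h import *
W=np.load("w2.npy"); im=cv2.imread("pics/w2.png"); s=sensors.get_state()
g=cv2.cvtColor(im,cv2.COLOR_BGR2GRAY); z=W[...,2]
roi=np.zeros(g.shape,bool); roi[25:158,185:312]=1
top=roi&(z>.1145)&(z<.13); T=W[top]; print("top z",np.median(T[:,2]))
(c,r)=cv2.minEnclosingCircle(T[:,:2].astype(np.float32)); print("ring",c,r)
sl=roi&(g<110)&(z>.095)&(z<.115); sl[:65]=0; sl[125:]=0;sl[:,:192]=0;sl[:,306:]=0
S=W[sl][:,:2].astype(np.float32); R=cv2.minAreaRect(S); print("slot",R,np.median(z[sl]))
d=np.linalg.svd(S-S.mean(0),full_matrices=False)[2][0]; d*=np.sign(d[1]); print("ang",np.arctan2(d[1],d[0]),S.mean(0))
cov=roi*0>0; Q=W[150:210,130:400].reshape(-1,3); Q=Q[(Q[:,2]>.095)&(Q[:,2]<.115)]; c0=Q.mean(0); n=np.linalg.svd(Q-c0,full_matrices=False)[2][2]; print("cover n",n*np.sign(n[2]),c0)
O=np.array(s["orientation"]).reshape(3,3); y=O[:,1]; print("tool y ang",np.arctan2(y[1],y[0]))
print("shift tool",O.T@(np.r_[R[0],.1235]-s["eef_pos"]), O.T@(np.r_[c,.1235]-s["eef_pos"]))
```

```text
top z 0.11995873939254648
ring (0.5455533862113953, 0.11565452814102173) 0.054328929632902145
slot ((0.544655978679657, 0.11528728157281876), (0.03888936713337898, 0.0920221135020256), 5.326849937438965) 0.1072093089186486
ang 1.6425858 [0.5447786  0.11384932]
cover n [ 4.11235401e-05 -1.09690341e-03  9.99999398e-01] [0.62533656 0.13747578 0.10407761]
tool y ang 1.648685509698716
shift tool [ 0.08983592 -0.01387212  0.10788471] [ 0.08891265 -0.01357582  0.10788414]
```

drive_tool:
  commands: "0.03 -0.005 0 0 0 0;0.03 -0.005 0 0 0 0;0.029 -0.004 0 0 0 0;0 0 0.04 0 0 0;0 0 0.04 0 0 0;0 0 0.015 0 0 0;0 0 0 0 0 0"

```text
time_s: 8.0
eef_pos: [0.5423, 0.1179, 0.1362]
orientation: [[-0.996, -0.084, -0.003], [-0.084, 0.996, -0.0], [0.003, -0.0, -1.0]]
ft_force: [1.0, 1.1, 0.9]
grip_width: 0.0498
grip_force: 0.0
```

drive_tool:
  commands: "0 0 0 0 0 0;0 0 0.01 0 0 0;0 0 0.01 0 0 0;0 0 0.004 0 0 0;0 0 0 0 0 0"

```text
time_s: 8.5
eef_pos: [0.5432, 0.1177, 0.1129]
orientation: [[-0.997, -0.083, -0.001], [-0.083, 0.997, -0.0], [0.001, -0.0, -1.0]]
ft_force: [-0.4, -0.3, 0.3]
grip_width: 0.0502
grip_force: 0.0
```

drive_tool:
  commands: "-0.002 -0.0025 0.002 0 0 0;0 0 0 0 0 0.1;0 0 0 0 0 0.12;0 0 0 0 0 0.12;0 0 0 0 0 0.12;0 0 0 0 0 0.12;0 0 0 0 0 0.12"

```text
time_s: 9.2
eef_pos: [0.5463, 0.115, 0.1118]
orientation: [[-0.813, 0.583, 0.001], [0.583, 0.813, -0.0], [-0.001, 0.0, -1.0]]
ft_force: [0.9, -0.8, -1.5]
grip_width: 0.0498
grip_force: 1.4
```

drive_tool:
  commands: "0 0 0 0 0 0.12;0 0 0 0 0 0.12;0 0 0 0 0 0.12;0 0 0 0 0 0.12;0 0 0 0 0 0.12"

```text
time_s: 9.7
eef_pos: [0.5462, 0.1151, 0.1118]
orientation: [[-0.342, 0.94, 0.001], [0.94, 0.342, -0.0], [-0.001, 0.001, -1.0]]
ft_force: [0.7, 0.5, -0.4]
grip_width: 0.0503
grip_force: 1.5
```

Run:
```python
from h import *
s=sensors.get_state(); y=np.array(s["orientation"]).reshape(3,3)[:,1]; print(s["qpos"],s["ft_torque"],np.arctan2(y[1],y[0]))
```

```text
[ 0.39212389  0.39232937 -0.82004508  1.74054945  0.31275397  1.14424216
 -0.17220405] [-0.12946522 -0.26822989  0.07124748] 0.34903271429823784
```

drive_tool:
  commands: "0 0 0 0 0 0.1;0 0 0 0 0 0.1;0 0 0 0 0 0.08;0 0 0 0 0 0.04;0 0 0 0 0 0.04;0 0 0 0 0 0"

```text
time_s: 10.3
eef_pos: [0.5461, 0.1153, 0.1118]
orientation: [[0.007, 1.0, 0.001], [1.0, -0.007, -0.0], [-0.0, 0.001, -1.0]]
ft_force: [1.2, 0.4, 0.0]
grip_width: 0.0504
grip_force: 0.3
```

Run:
```python
from h import *
s=sensors.get_state(); y=np.array(s["orientation"]).reshape(3,3)[:,1]; print(s["qpos"],s["ft_torque"],np.arctan2(y[1],y[0]))
```

```text
[ 0.34422376  0.37406196 -0.75796149  1.74285558  0.28117969  1.13589171
 -0.50562441] [-0.16920471 -0.2791649   0.0393297 ] -0.006624055213344358
```

drive_tool:
  commands: "0 0 0 0 0 0.03;0 0 0 0 0 0.03;0 0 0 0 0 0.03;0 0 0 0 0 0"

```text
time_s: 10.7
eef_pos: [0.546, 0.1153, 0.1117]
orientation: [[0.094, 0.996, 0.001], [0.996, -0.094, -0.001], [-0.001, 0.001, -1.0]]
ft_force: [1.9, -3.1, 2.0]
grip_width: 0.0502
grip_force: 34.3
```

Run:
```python
from h import *
s=sensors.get_state(); y=np.array(s["orientation"]).reshape(3,3)[:,1]; print(s["ft_torque"],np.arctan2(y[1],y[0]))
```

```text
[-0.88382064 -0.47172425  2.81623367] -0.09439634232404277
```

A torque of 2.8 N m means the locked stop is reached. I back off, lift and check.

drive_tool:
  commands: "0 0 0 0 0 -0.08;0 0 0 0 0 -0.1;0 0 0 0 0 0;0 0 -0.02 0 0 0;0 0 -0.04 0 0 0;0 0 -0.04 0 0 0;0 0.02 -0.03 0 0 0;0 0 0 0 0 0"

```text
time_s: 11.5
eef_pos: [0.5685, 0.1178, 0.2458]
orientation: [[-0.079, 0.997, 0.006], [0.997, 0.079, 0.002], [0.002, 0.007, -1.0]]
ft_force: [0.6, -0.2, -0.4]
grip_width: 0.0501
grip_force: 0.0
```

drive_tool:
  commands: "-0.035 0 0 0 0 0;-0.035 0 0 0 0 0;-0.03 0 0 0 0 0;0 0 0 0 0 0;0 0 0 0 0 0"

```text
time_s: 12.0
eef_pos: [0.5737, 0.0171, 0.2409]
orientation: [[-0.08, 0.997, -0.001], [0.997, 0.08, 0.001], [0.001, -0.001, -1.0]]
ft_force: [-0.4, 1.0, 0.8]
grip_width: 0.0501
grip_force: 0.0
```

Run:
```python
from h import *
im,W,s=cloud("wrist"); save("w3.png",im); np.save("w3.npy",W)
print(s["eef_pos"],s["ft_force"])
z=W[...,2]; g=im.mean(-1)
near=np.hypot(W[...,0]-.5455,W[...,1]-.1155)<.046
S=W[near&(g<115)&(z<.116)][:,:2].astype(np.float32); R=cv2.minAreaRect(S); print(len(S),R)
d=np.linalg.svd(S-S.mean(0),full_matrices=False)[2][0]; print("slot ang",np.arctan(d[1]/d[0]))
far=(np.hypot(W[...,0]-.5455,W[...,1]-.1155)>.06)&(np.hypot(W[...,0]-.5455,W[...,1]-.1155)<.09)&(z>.08)&(z<.13)
Q=W[far];c0=Q.mean(0);n=np.linalg.svd(Q-c0,full_matrices=False)[2][2];print("cover",n*np.sign(n[2]),c0)
```

```text
[0.57368293 0.01711686 0.24090619] [-0.42020553  0.96499789  0.75465407]
3793 ((0.5452303290367126, 0.11674967408180237), (0.09183171391487122, 0.037947773933410645), 14.988192558288574)
slot ang 0.25098127
cover [-4.50049208e-04 -1.05468600e-03  9.99999343e-01] [0.56365656 0.11928375 0.10411323]
```

View pics/w3.png

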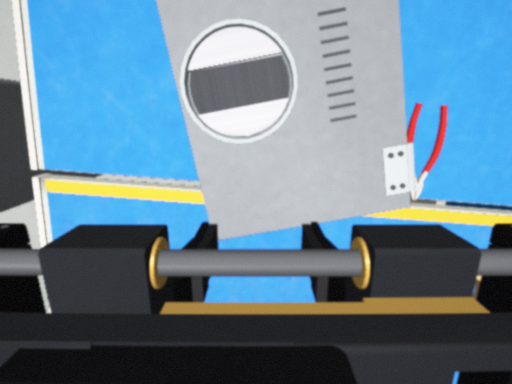

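The picture shows the knob at (240,82) with its slot pointing at the hinge: 0.25 rad measured, against a unit yaw of 0.26. The cover lies flat at z = 0.104, and the arm is clear and touching nothing.

```bash
python3 -c "
from bench import job
print(job.finish_job())"
```

```text
the job is handed in; nothing more can be done
None
```

The cover is pressed fully shut and the fastener is turned clockwise to its locked stop; the arm was clear and touching nothing when I handed the job in, and no verdict was returned.

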